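Push the battery home into its charger

TASK

A heavy battery box has been left standing on the grey bench mat in front of its charger. Push it along the mat with the fingers, low down near its foot so that it slides and does not tip over, in between the charger's two guide rails until it sits fully home, flat against the charger. Do not grip, pinch or lift the battery, and do not disturb the bottle, flask and beaker standing around.

Things in the scene. Friction and masses are not known exactly. Their poses are not given: they have to be found in the camera images.
- battery: Loose box: grey case, black lid, blue panels on front and back, red (+y) and grey (-y) terminals on top. 61 mm deep (x), 140 wide (y), 74 high; 0.85 kg. Origin: centre of underside; z up; x points towards the face that goes against the charger. Starts upright, 125 to 150 mm short of home along the dock's x, up to 60 mm to either side, yaw within 0.25 rad of the dock's
- battery_foot (a point): Middle of the battery's smooth back face (-x side), 12 mm above the mat: a good place to push. The mat is 3 mm thick (its top is z = 0.003). The rubber sole, 46 x 130 mm, grips (friction about 0.75 to 1.05; 5 to 11 N slides the box). Pushed along its x it slides if the fingertips touch it below about 25 mm above the mat and tips over if touched only above about 40 mm
- dock_mouth (a point): On the dock: point on the mat midway between the outer ends of the flared rails, 47 mm before home (dock x = -47 mm). The flares are about 190 mm apart here inside (210 mm outside), and narrow to 152 mm at dock x = -9 mm. Same axes as the dock
- dock: Fixed charger: white housing 176 mm wide, 92 high, and two aluminium guide rails on the mat, 24 mm high, 8 thick, no floor between. Origin: point on the mat where the battery's origin is when home. x: into the charger (direction of the final push), y left, z up. Housing's flat face at x = +30.5 mm; from there to x = -9 mm the rails are 152 mm apart (6 mm play each side), then flare out
- bottle: Bystander, loose: clear 100 ml reagent bottle with blue cap, 57 mm in diameter, 111 mm high. Origin: centre of its underside. It stands left or right of the dock.
- flask: Bystander, loose: glass conical flask, 64 mm in diameter, 105 mm high. Origin: centre of its underside. It stands left or right of the dock.
- beaker: Bystander, loose: small glass beaker, 46 x 50 mm, 58 mm high. Origin: centre of its underside. It stands left or right of the dock.
Mind the look-alikes: they are no part of the job. What is shaped like the battery but brown is not meant.

How it is judged:
By the outcome, as a careful person would: the job done as asked, in the order asked, and still so for the second after the job is handed in, with the robot touching nothing.
It also fails if it takes over 72 s, if anything falls off the work surface, if the arm or the gripper's body presses on something with over 40 N, if the wrist force passes 120 N, or if a joint passes its speed limit or range.

ROBOT

A 7-joint arm with a two-finger parallel gripper is mounted at the origin on a cart in front of the work surface, level with it; the furniture and walls round the work are solid. World frame = base frame: x ahead of the robot, y to its left, z up, the work surface at z = 0. Lengths are in m, angles in rad, forces in N, time in s.
With the tool pointing down it reaches from about 0.425 to 0.825 m from the base axis. Payload 3.6 kg.
Tool frame: the origin (TCP) lies where the fingers leave the gripper's body, on its centre line; the fingertips stand 73 mm ahead of it and the grasp point (between the pads) lies 54 mm ahead of it; x points along the fingers, y is the direction in which the jaws open and shut, and the axes are right-handed (so a half turn about x gives the same grasp; the last joint's range is limited). The gripper opens to 85 mm and grips with 20 to 120 N. Pads are 22 mm wide; open, the fingers measure 114 mm over their backs; the gripper's body (76 mm by 85 mm) begins 54 mm behind the grasp point. The pads swing forward as they close: fully open they stand 13 mm farther back than shut.
Start: joints at [-1.127, 0.615, -0.013, 1.423, 0.008, 1.103, -0.04], TCP at [0.295, 0.579, 0.304] pointing down, gripper open.
Joint ranges: [-3.12, 3.12], [-0.3, 2.06], [-1.34, 1.32], [0.26, 2.42], [-1.36, 4.5], [0.01, 1.98], [-2.84, 2.84]. Speed limits (rad/s): [2.79, 2.79, 3.14, 3.14, 3.14, 3.14, 3.14].

INTERFACE

Orientations are given as a unit quaternion [x, y, z, w].
In Python, from station import arm, snapshot, camera_info, ticket gives the robot as it stands. Calls block until the motion is done:
- arm.movep(position, orientation): joint-space move of the TCP to a pose.
- arm.line_to(position, velocity=0.15, ori=None): straight line of the TCP; ori=None keeps the orientation; velocity is the mean speed in m/s.
- arm.move_j(angles): joint-space move.
- arm.move_gripper(opening, effort=None): opening from 0.0 (shut) to 1.0 (fully open); effort is the grip in N (None keeps the last); returns when the fingers have stopped.
- arm.pause(seconds).
- arm.ik(position, orientation): joint angles nearest the present ones, or None.
- snapshot(name): name is "side" or "top"; returns the picture (384x512x3 uint8, blue, green, red); there is no depth.
- camera_info(name): a dict with "fx", "fy", "cx", "cy" (pixels), "dist_coeffs" ([k1, k2, p1, p2, k3] as OpenCV has them; the pictures are not rectified), "R" (3x3) and "t" (3): a world point X has camera coordinates R X + t. Camera axes: x right, y down, z forward; pixel columns grow to the right and rows downward; lengths in m; the calibration is good to about 2 mm. A picture is of the moment at which its call begins. camera_info takes no time and is no camera call.
A pose or a line that the arm cannot do raises arm.MotionError and nothing moves.
- ticket.finish_job(): hands the job in, once; it reports no verdict.
Readings, each from a call of its own:
- arm.read_time(): time.
- arm.read_joint_positions(): joint angles.
- arm.read_dq(): joint speeds.
- arm.read_effort(): joint torques, N m.
- arm.read_tool_pos(): TCP position.
- arm.read_eef_rot(): TCP orientation.
- arm.read_ft_force(): force on the tool from outside, world axes, zero at the start.
- arm.read_wrist_torque(): the same for the moment, N m.
- arm.read_opening(): opening from 0.0 (shut) to 1.0 (fully open).
Only numpy, scipy, OpenCV 4.12 (cv2) and the standard library are available. Lean on these libraries where they do the work, as an engineer would, in place of code of your own. Each camera call takes 0.05 s, during which the arm holds its last target.

## Working session

There is one attempt and no reset: what is moved stays moved. The work goes in short steps, each a Python script; the robot and the scene stay as the last script left them, time stands still between calls to the robot, and variables do not carry over. Pictures are saved under pics/ and viewed, and the job is handed in when it is done.

```bash
mkdir -p pics; ls
python3 - <<'E'
from station import arm, snapshot, camera_info, ticket
import cv2
for n in("top","side"):
    cv2.imwrite(f"pics/{n}0.png",snapshot(n)); c=camera_info(n); print(n,c)
print(arm.read_time(),arm.read_tool_pos(),arm.read_eef_rot(),arm.read_ft_force())
E
```

```text
pics
top {'fx': 458.7837035596552, 'fy': 458.7837035596552, 'cx': 260.1146750184486, 'cy': 189.73553115096163, 'dist_coeffs': array([-0.18969595,  0.        ,  0.        ,  0.        ,  0.        ]), 'R': array([[-0.01171235, -0.99989729,  0.00826024],
       [-0.9831908 ,  0.01001061, -0.18230642],
       [ 0.182205  , -0.01025663, -0.98320707]]), 't': array([0.0281141 , 0.63164213, 0.93750101])}
side {'fx': 488.4388784840684, 'fy': 488.4388784840684, 'cx': 247.90839046707632, 'cy': 197.34200858437572, 'dist_coeffs': array([-0.07336856,  0.        ,  0.        ,  0.        ,  0.        ]), 'R': array([[ 0.98689593, -0.16049298, -0.01668613],
       [-0.10699831, -0.57350807, -0.81218215],
       [ 0.1207799 ,  0.80332465, -0.58316526]]), 't': array([-0.58091317,  0.11973391,  0.97193481])}
0.1 [0.29459351 0.57883631 0.302854  ] [ 0.16410844  0.68778093 -0.16568215  0.68744107] [-0.86156393  0.14127664  0.14436331]
```

View pics/top0.png

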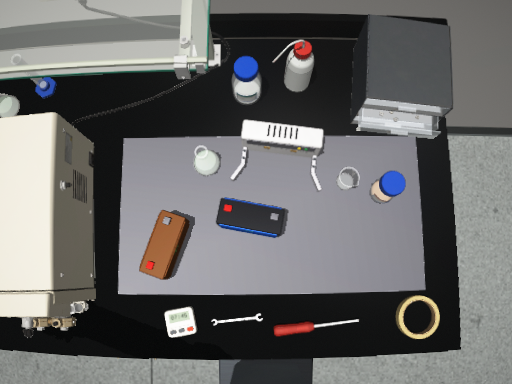

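View pics/side0.png

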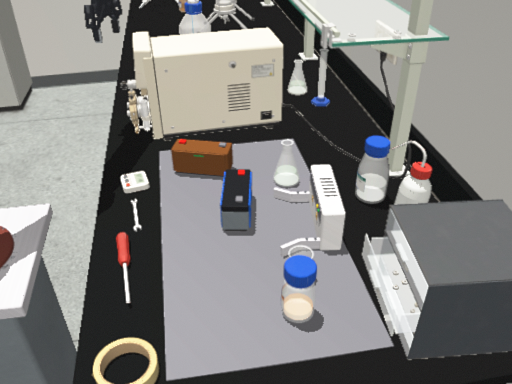

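Candidates for the battery: the black box with blue panels at top (251,217) / side (237,198), and the brown box at top (165,245) / side (202,157). I choose the black and blue one. The dock is the white housing at top (282,137). I'll check the choice in a close crop.

Run:
```python
import cv2,numpy as np
a=cv2.imread("pics/top0.png")[105:255,185:345]; cv2.imwrite("pics/top0c.png",cv2.resize(a,None,fx=4,fy=4,interpolation=cv2.INTER_CUBIC)[:600])
b=cv2.imread("pics/side0.png")[130:280,200:360]; cv2.imwrite("pics/side0c.png",cv2.resize(b,None,fx=4,fy=4,interpolation=cv2.INTER_CUBIC)[:600])
```

```text
(no output)
```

View pics/top0c.png

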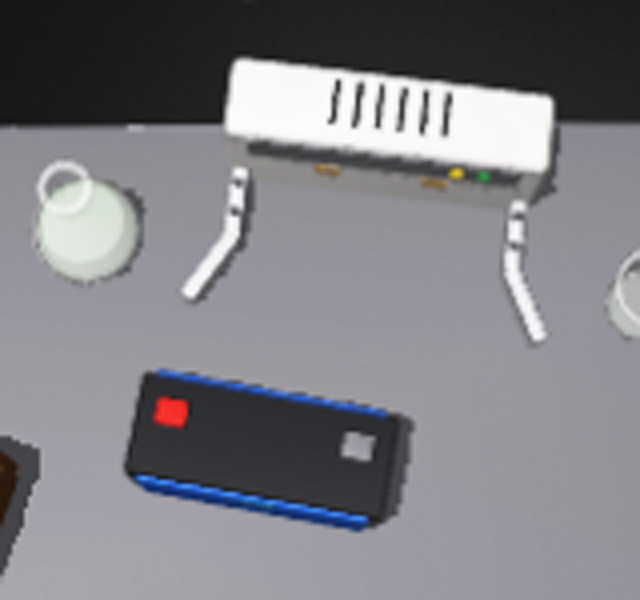

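View pics/side0c.png

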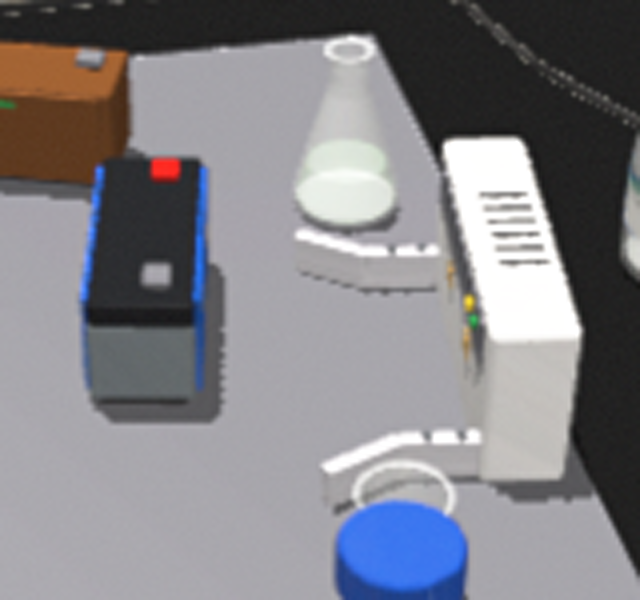

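```bash
cat > h.py <<'E'
import numpy as np, cv2
from station import camera_info
def ray(n,px,z):
    c=camera_info(n);K=np.array([[c['fx'],0,c['cx']],[0,c['fy'],c['cy']],[0,0,1.]])
    p=cv2.undistortPoints(np.array(px,float).reshape(-1,1,2),K,np.array(c['dist_coeffs'])).reshape(-1,2)
    R=np.array(c['R']);t=np.array(c['t']);o=-R.T@t
    d=np.c_[p,np.ones(len(p))]@R
    return o+d*((z-o[2])/d[:,2])[:,None]
def proj(n,X):
    c=camera_info(n);K=np.array([[c['fx'],0,c['cx']],[0,c['fy'],c['cy']],[0,0,1.]])
    R=np.array(c['R']);return cv2.projectPoints(np.array(X,float).reshape(-1,1,3),cv2.Rodrigues(R)[0],np.array(c['t']),K,np.array(c['dist_coeffs']))[0].reshape(-1,2)
def crop2px(l,ox,oy,s=4): return [((u+.5)/s-.5+ox,(v+.5)/s-.5+oy) for u,v in l]
E
python3 - <<'E'
from h import *
np.set_printoptions(precision=4,suppress=True)
t=lambda l,z:ray("top",crop2px(l,185,105),z)
s=lambda l,z:ray("side",crop2px(l,200,130),z)
print("bat top corners FL FR BL BR", t([(145,373),(402,413),(127,475),(375,523)],.077))
print("terminals +,-", t([(171,411),(358,446)],.08))
print("side terminals", s([(165,168),(156,273)],.08))
print("housing front top L,R", t([(228,133),(547,171)],.095)); print("back", t([(235,58),(552,98)],.095))
print("side housing front top", s([(444,143),(487,336)],.095))
print("rails top: Lend,Lknee,Lroot; R", t([(190,294),(235,235),(239,172)],.027),t([(540,338),(511,262),(518,207)],.027))
print("side rails far: end knee root, near", s([(300,236),(365,250),(436,249)],.027),s([(328,468),(395,435),(478,436)],.027))
E
```

```text
bat top corners FL FR BL BR [[ 0.6117  0.1049  0.077 ]
 [ 0.5888 -0.031   0.077 ]
 [ 0.5574  0.1142  0.077 ]
 [ 0.5308 -0.0157  0.077 ]]
terminals +,- [[ 0.5907  0.0909  0.08  ]
 [ 0.5711 -0.0073  0.08  ]]
side terminals [[ 0.588   0.0834  0.08  ]
 [ 0.569  -0.0125  0.08  ]]
housing front top L,R [[ 0.7382  0.0598  0.095 ]
 [ 0.7158 -0.1104  0.095 ]]
back [[ 0.7804  0.0559  0.095 ]
 [ 0.7567 -0.1149  0.095 ]]
side housing front top [[ 0.7365  0.057   0.095 ]
 [ 0.7114 -0.1116  0.095 ]]
rails top: Lend,Lknee,Lroot; R [[0.6649 0.0835 0.027 ]
 [0.6987 0.0581 0.027 ]
 [0.7357 0.0556 0.027 ]] [[ 0.6377 -0.113   0.027 ]
 [ 0.6816 -0.098   0.027 ]
 [ 0.7137 -0.1032  0.027 ]]
side rails far: end knee root, near [[0.6633 0.0811 0.027 ]
 [0.6961 0.061  0.027 ]
 [0.7353 0.0546 0.027 ]] [[ 0.6365 -0.114   0.027 ]
 [ 0.6741 -0.0961  0.027 ]
 [ 0.7141 -0.1043  0.027 ]]
```

Run:
```python
from h import *
np.set_printoptions(precision=4,suppress=True)
im=cv2.imread("pics/top0.png");hsv=cv2.cvtColor(im,cv2.COLOR_BGR2HSV)
m=cv2.inRange(hsv,(5,100,40),(18,255,255))
n,l,st,ce=cv2.connectedComponentsWithStats(m); i=1+np.argmax(st[1:,4]); print(st[i])
r=cv2.minAreaRect(np.argwhere(l==i)[:,::-1].astype(np.float32)); print("brown",ray("top",cv2.boxPoints(r),.077))
def tri(a,b):
    best=[]
    f=lambda z:np.linalg.norm((ray("top",[a],z)-ray("side",[b],z))[0])
    zs=np.arange(.04,.13,.001);z=zs[np.argmin([f(z) for z in zs])];return ray("top",[a],z)[0],ray("side",[b],z)[0],f(z)
T=lambda p:crop2px([p],185,105)[0];S=lambda p:crop2px([p],200,130)[0]
print(tri(T((171,411)),S((165,168))));print(tri(T((358,446)),S((156,273))))
# predicted corners for hypothesised pose
for yaw,c in((-.19,(.575,.041)),):
  R=np.array([[np.cos(yaw),-np.sin(yaw)],[np.sin(yaw),np.cos(yaw)]])
  P=[[*(R@np.array([sx*.0305,sy*.07])+c),z] for z in(.003,.077) for sx in(1,-1) for sy in(1,-1)]
  print("top",(proj("top",P)-[185,105])*4);print("side",(proj("side",P)-[200,130])*4)
for n,px in(("flask",(87,250)),):print(n,t:=ray("top",crop2px([px],185,105),.01))
```

```text
[ 140  210   49   69 1957]
brown [[0.46   0.2802 0.077 ]
 [0.5907 0.2342 0.077 ]
 [0.5663 0.1684 0.077 ]
 [0.437  0.215  0.077 ]]
(array([0.5915, 0.0912, 0.075 ]), array([0.5891, 0.0912, 0.075 ]), np.float64(0.0023946045115560317))
(array([ 0.5717, -0.0075,  0.076 ]), array([ 0.5697, -0.007 ,  0.076 ]), np.float64(0.0020238746933700404))
top [[154.9226 381.6124]
 [396.6476 425.0559]
 [134.4658 486.3325]
 [378.3366 530.561 ]
 [145.2083 359.3984]
 [405.0256 406.02  ]
 [123.0767 471.8227]
 [385.427  519.3755]]
side [[213.1371 254.6865]
 [207.7817 410.2428]
 [107.7379 254.3731]
 [ 90.6645 409.5571]
 [211.7634 145.9374]
 [206.0222 295.6991]
 [102.2169 145.8298]
 [ 83.6763 295.2423]]
flask [[0.695  0.1438 0.01  ]]
```

```bash
cat >> h.py <<'E'
from scipy.spatial.transform import Rotation
D=np.array([.695,-.0215]);YD=-.135
def dockpt(x,y,z): c,s=np.cos(YD),np.sin(YD); return [D[0]+c*x-s*y,D[1]+s*x+c*y,z]
def ori(yaw,push,tilt=0,flip=1):
    """push: heading of push dir (rad, world); jaws perpendicular to it; tilt: fingertips lead"""
    d=np.array([np.cos(push),np.sin(push),0]);x=-np.cos(tilt)*np.array([0,0,1.])+np.sin(tilt)*d
    y=flip*np.array([-d[1],d[0],0]);return Rotation.from_matrix(np.c_[x,y,np.cross(x,y)]).as_quat()
E
python3 - <<'E'
from h import *
from station import arm
np.set_printoptions(precision=3,suppress=True)
print(Rotation.from_quat(arm.read_eef_rot()).as_matrix(),arm.read_opening())
yb=-.19
for f in(1,-1):
  for yaw,p in((-.19,dockpt(-.1285,.15,.2)),(-.19,dockpt(-.1285,.15,.092)),(YD,dockpt(-.1285,.08,.092))):
    print(f,p,arm.ik(p,ori(0,yaw-np.pi/2,0,f)))
  for x in(-.19,-.06): print('back',f,arm.ik(dockpt(x,0,.08),ori(0,YD,.35,f)))
E
```

```text
[[-0.001  0.454  0.891]
 [-0.002  0.891 -0.454]
 [-1.    -0.002  0.   ]] 1.0000093579386757
1 [np.float64(0.5878577255913178), np.float64(0.14443005464512643), 0.2] [-0.462  0.676  0.306  1.684 -0.26   0.822 -0.231]
1 [np.float64(0.5878577255913178), np.float64(0.14443005464512643), 0.092] [-0.421  0.823  0.239  1.749 -0.309  0.606 -0.19 ]
1 [np.float64(0.5784364038208034), np.float64(0.0750669614608081), 0.092] [-0.321  0.803  0.251  1.814 -0.34   0.567  0.01 ]
back 1 [ 0.599  1.066 -1.151  2.229  1.787  1.004 -0.256]
back 1 [-0.043  0.807  0.013  1.895  0.483  0.105  0.929]
-1 [np.float64(0.5878577255913178), np.float64(0.14443005464512643), 0.2] [ 0.001  0.699 -0.464  1.668  0.387  0.867  2.329]
-1 [np.float64(0.5878577255913178), np.float64(0.14443005464512643), 0.092] [-0.015  0.851 -0.44   1.735  0.536  0.678  2.202]
-1 [np.float64(0.5784364038208034), np.float64(0.0750669614608081), 0.092] [ 0.104  0.83  -0.444  1.8    0.56   0.64   2.334]
back -1 [ 0.052  0.735 -0.201  2.245  2.269  0.27   2.251]
back -1 [-0.221  0.83   0.297  1.9   -1.074  0.174 -0.721]
```

Run:
```python
from h import *
from station import arm
q=ori(0,-.19-np.pi/2)
arm.line_to([.295,.579,.42],velocity=.2)
p=dockpt(-.1285,.146,.40); print(arm.ik(p,q))
arm.movep(p,q)
arm.move_gripper(.25)
print(arm.read_time(),arm.read_tool_pos(),arm.read_opening(),arm.read_ft_force())
arm.line_to(dockpt(-.1285,.146,.14),velocity=.2)
from station import snapshot
for n in("top","side"): cv2.imwrite(f"pics/{n}1.png",snapshot(n))
print(arm.read_time(),arm.read_tool_pos(),arm.read_ft_force())
```

```text
[-0.5187095   0.49132802  0.41439258  1.41866364 -0.20002887  1.27316429
 -0.27935252]
3.3667 [0.58731543 0.14043433 0.40000985] 0.2498992151353964 [ 0.11154269 -0.68582904  0.05193982]
4.9167 [0.58796556 0.14057585 0.14119367] [-0.68273705  0.0271915   0.46824009]
```

View pics/side1.png

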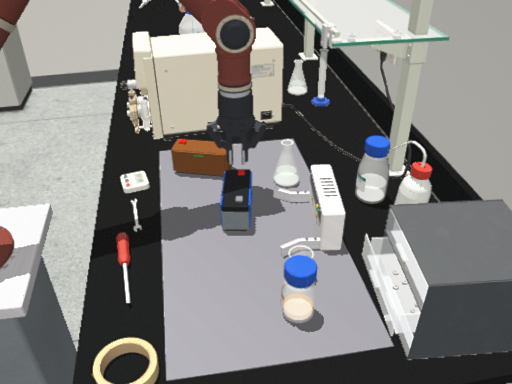

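View pics/top1.png

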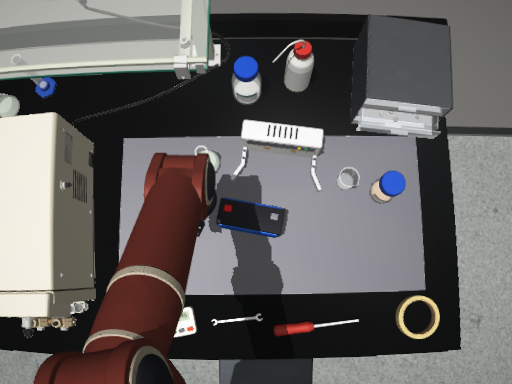

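The side view shows the fingers at (237,160), just beyond the battery's +y end, with the flask (287,175) and brown box (202,157) clear. Next I'll lower and push sideways.

Run:
```python
from h import *
from station import arm,snapshot
arm.line_to(dockpt(-.1285,.146,.092),velocity=.15)
print(arm.read_time(),arm.read_tool_pos(),arm.read_ft_force())
N=7; ys=np.linspace(.135,.081,N); yaws=np.linspace(-.19,YD,N)
for y,a in zip(ys,yaws):
    arm.line_to(dockpt(-.1285,y,.092),velocity=.05,ori=ori(0,a-np.pi/2))
    f=arm.read_ft_force(); print(round(y,3),np.round(f,1),np.round(arm.read_tool_pos(),4))
    if np.linalg.norm(f)>40: break
for n in("top","side"): cv2.imwrite(f"pics/{n}2.png",snapshot(n))
print(arm.read_time())
```

```text
5.3833 [0.58755639 0.14043461 0.09223976] [-0.16475211  0.25685405  0.21695259]
0.135 [-0.5  0.4 -0.5] [0.5862 0.1287 0.0928]
0.126 [-0.7  2.5  0.1] [0.5846 0.1212 0.0921]
0.117 [-0.2  4.5  1.1] [0.5836 0.1123 0.0921]
0.108 [0.  3.6 0.9] [0.5824 0.1028 0.0921]
0.099 [-0.6  3.2  1.6] [0.5811 0.0938 0.092 ]
0.09 [-1.1  3.4  0.7] [0.5798 0.0847 0.092 ]
0.081 [0.6 2.6 1.7] [0.5785 0.0758 0.092 ]
7.85
```

View pics/side2.png

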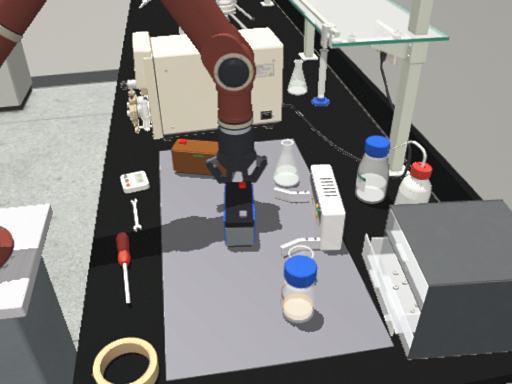

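View pics/top2.png

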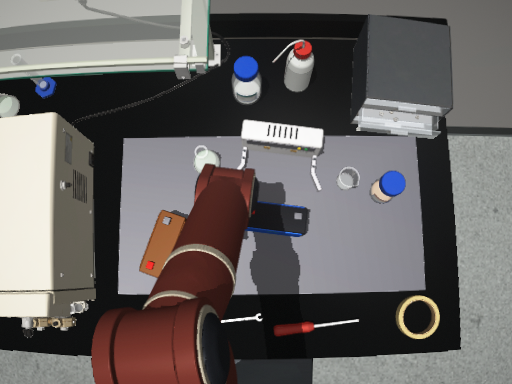

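The battery slid sideways upright: its lid now ends at top (307,220) and side (240,215). I'll back off, clear the view and re-measure.

Run:
```python
from h import *
from station import arm,snapshot
arm.line_to(dockpt(-.1285,.105,.092),velocity=.15)
arm.line_to(dockpt(-.1285,.105,.36),velocity=.25)
arm.movep([.40,.32,.42],ori(0,YD-np.pi/2))
a=snapshot("top");b=snapshot("side")
cv2.imwrite("pics/top3.png",a);cv2.imwrite("pics/side3.png",b)
cv2.imwrite("pics/top3c.png",cv2.resize(a[105:255,185:345],None,fx=4,fy=4,interpolation=cv2.INTER_CUBIC))
cv2.imwrite("pics/side3c.png",cv2.resize(b[130:280,200:360],None,fx=4,fy=4,interpolation=cv2.INTER_CUBIC))
print(arm.read_time())
```

```text
10.6083
```

View pics/top3c.png

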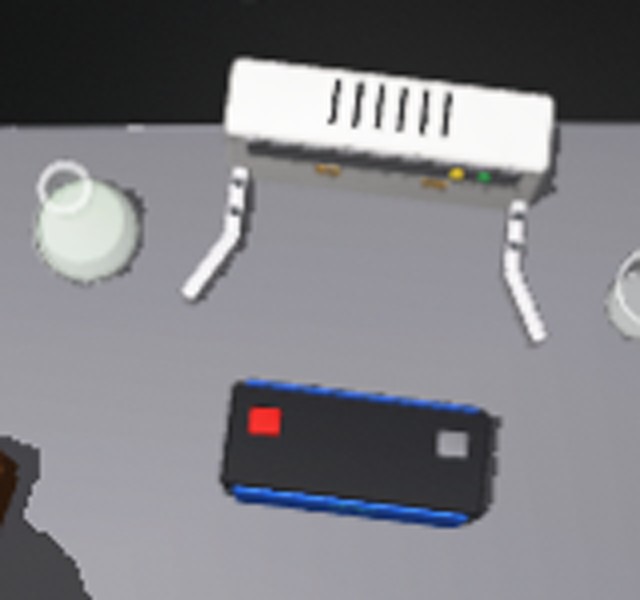

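View pics/side3c.png

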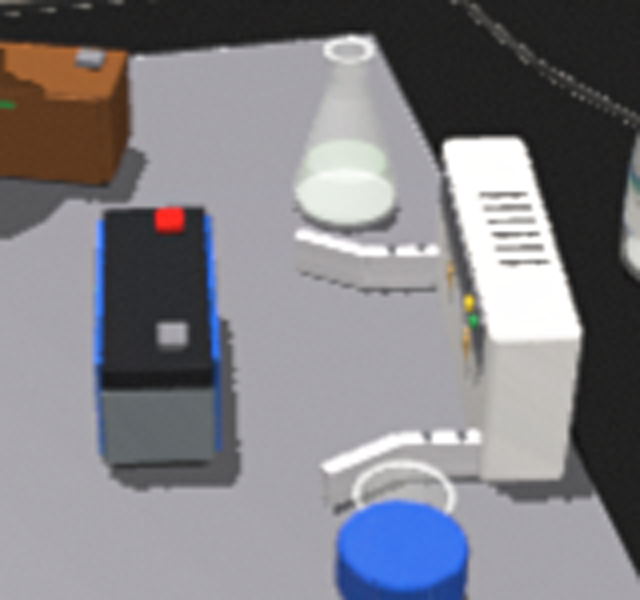

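```bash
cat >> h.py <<'E'
def batpose(tp,tm,sp,sm,z=.0755):
    P=(ray("top",crop2px([tp,tm],185,105),z)+ray("side",crop2px([sp,sm],200,130),z))/2
    v=P[0]-P[1]; yaw=np.arctan2(-v[0],v[1]); c=P[:,:2].mean(0)-.0065*np.array([np.cos(yaw),np.sin(yaw)])
    d=c-D; cc,s=np.cos(YD),np.sin(YD)
    return c,yaw,[cc*d[0]+s*d[1],-s*d[0]+cc*d[1]],yaw-YD
E
python3 - <<'E'
from h import *
print(batpose((171,411),(358,446),(165,168),(156,273)))
print(batpose((265,421),(452,444),(170,219),(173,335)))
print(ray("top",[(251,216.5),((265.5)/4-.5+185,421.5/4-.5+105)],.0755),ray("side",crop2px([(170,219),(173,335)],200,130),.0755))
E
```

```text
(array([0.57408432, 0.04318001]), np.float64(-0.19631846526543043), [np.float64(-0.1285208104197609), np.float64(0.04781742567554584)], np.float64(-0.061318465265430416))
(array([ 0.57163168, -0.00766026]), np.float64(-0.13585963822978245), [np.float64(-0.12410852949966535), np.float64(-0.0028903623421267163)], np.float64(-0.000859638229782439))
[[0.57144524 0.04127364 0.0755    ]
 [0.58555629 0.04141837 0.0755    ]] [[ 0.58413505  0.04060496  0.0755    ]
 [ 0.57040715 -0.05891384  0.0755    ]]
```

Run:
```python
from h import *
from station import arm
np.set_printoptions(precision=2,suppress=True)
for t in(0,.15,.3):
 for f in(1,-1):
  print(t,f,*[arm.ik(dockpt(x,0,z),ori(0,YD,t,f)) for x,z in((-.23,.2),(-.23,.08),(-.14,.08),(-.06,.08))],sep='\n  ')
```

```text
0
  1
  [-0.14  0.49  0.1   2.06 -0.09  0.6   1.46]
  [-0.08  0.72  0.02  2.14 -0.06  0.29  1.42]
  [-0.05  0.78  0.02  1.89 -0.03  0.47  1.43]
  [-0.02  0.86  0.01  1.65 -0.02  0.63  1.44]
0
  -1
  [-0.51  0.57  0.66  2.07 -0.55  0.68 -1.19]
  [-0.34  0.76  0.41  2.15 -0.8   0.39 -0.97]
  [-0.3   0.83  0.42  1.9  -0.61  0.55 -1.16]
  [-0.26  0.9   0.43  1.66 -0.54  0.7  -1.26]
0.15
  1
  [-0.14  0.45  0.07  2.15 -0.    0.39  1.37]
  [-0.11  0.7   0.04  2.23  0.11  0.06  1.25]
  [-0.05  0.76  0.01  1.99  0.09  0.25  1.31]
  [-0.02  0.83 -0.01  1.76  0.07  0.41  1.35]
0.15
  -1
  [-0.54  0.53  0.66  2.16 -0.69  0.49 -1.07]
  [-0.2   0.71  0.17  2.23 -0.98  0.1  -0.81]
  [-0.3   0.8   0.4   2.   -0.85  0.35 -0.94]
  [-0.29  0.88  0.45  1.77 -0.72  0.5  -1.09]
0.3
  1
  [-0.16  0.43  0.08  2.24  0.18  0.18  1.17]
  [ 0.59  1.04 -1.15  2.3   1.75  0.99 -0.31]
  [-0.06  0.75 -0.    2.09  1.39  0.06 -0.01]
  [-0.04  0.81  0.02  1.86  0.22  0.18  1.2 ]
0.3
  -1
  [-0.5   0.49  0.57  2.25 -0.91  0.26 -0.88]
  [-0.09  0.71 -0.01  2.32  2.74  0.2   1.74]
  [-0.13  0.75  0.11  2.09 -1.06  0.02 -0.71]
  [-0.26  0.85  0.37  1.87 -0.96  0.27 -0.84]
```

Run:
```python
from h import *
from station import arm,snapshot
q=ori(0,YD,.12)
arm.movep(dockpt(-.215,-.003,.25),q)
arm.move_gripper(.5)
arm.line_to(dockpt(-.215,-.003,.083),velocity=.2)
print(arm.read_time(),arm.read_joint_positions(),arm.read_ft_force())
for x in np.arange(-.19,-.0999,.015):
    y=-.003+.003*np.clip((x+.17)/.06,0,1)
    arm.line_to(dockpt(x,y,.083),velocity=.05)
    f=arm.read_ft_force(); print(round(x,3),np.round(f,1),np.round(arm.read_tool_pos(),4))
    if np.linalg.norm(f)>35: break
b=snapshot("side");a=snapshot("top")
cv2.imwrite("pics/top4.png",a)
cv2.imwrite("pics/side4c.png",cv2.resize(b[120:270,180:380],None,fx=4,fy=4,interpolation=cv2.INTER_CUBIC))
print(arm.read_time())
```

```text
13.8 [-0.10447365  0.7063175   0.05670095  2.17388499 -0.09159653  0.14355976
  1.46203565] [-0.39805525  0.07015677  0.13735128]
-0.19 [0.6 0.4 0.6] [0.5061 0.0011 0.0829]
-0.175 [-0.8 -0.6 -0.3] [ 0.5215 -0.001   0.083 ]
-0.16 [-4.2  0.8 -1.1] [ 0.5344 -0.0024  0.0823]
-0.145 [-2.7  0.2 -1.5] [ 0.5515 -0.0037  0.0831]
-0.13 [-3.   0.1  0.2] [ 0.5663 -0.005   0.0831]
-0.115 [-1.8  0.3 -1.4] [ 0.5814 -0.0063  0.0831]
-0.1 [-2.2  0.9 -0.9] [ 0.5963 -0.008   0.0831]
17.25
```

View pics/side4c.png

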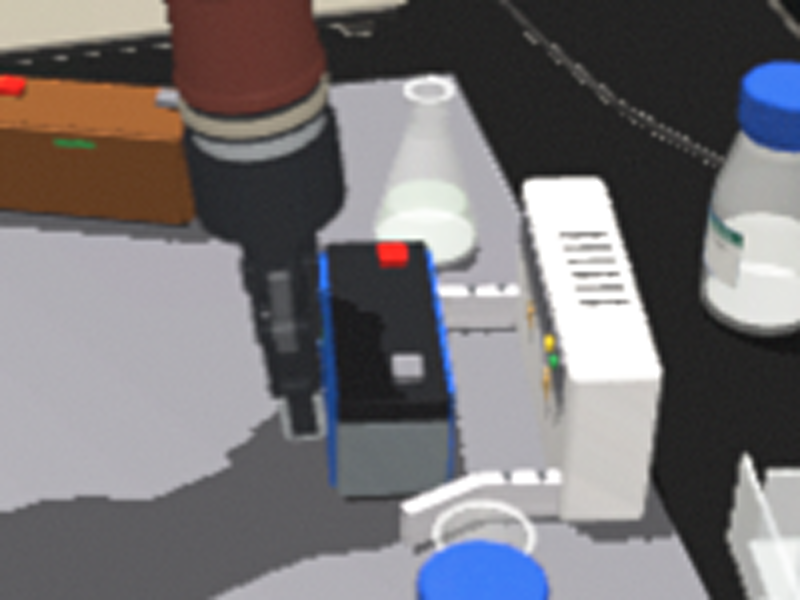

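View pics/top4.png

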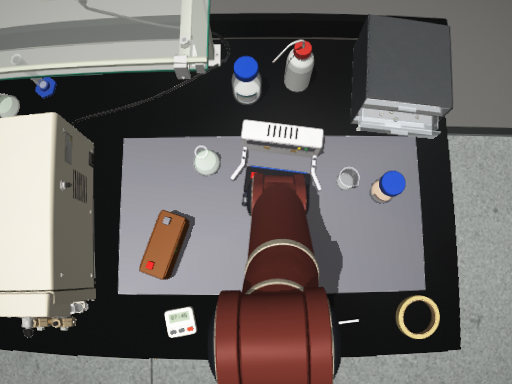

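```bash
cat >> h.py <<'E'
def sidepose(sp,sm,ox=180,oy=120,z=.0755):
    P=ray("side",crop2px([sp,sm],ox,oy),z);v=P[0]-P[1];yaw=np.arctan2(-v[0],v[1]);c=P[:,:2].mean(0)+[.001,0]-.0065*np.array([np.cos(yaw),np.sin(yaw)])
    d=c-D;cc,s=np.cos(YD),np.sin(YD);return [cc*d[0]+s*d[1],-s*d[0]+cc*d[1]],yaw-YD
E
python3 -c "
from h import *
print(sidepose((170,219),(173,335),200,130));print(sidepose((392,254),(407,367)))"
```

```text
([np.float64(-0.12382840122866529), np.float64(-0.0034638432899246566)], np.float64(-0.0020776723825091936))
([np.float64(-0.04867375002125912), np.float64(-0.0016244230738510943)], np.float64(-0.0013840321092861152))
```

Seen from the side, the battery is upright between the flares. Its terminals at crop (392,254) and (407,367) put it 49 mm short of home and about 1.6 mm off centre, with yaw matching the dock. I'll continue to contact.

Run:
```python
from h import *
from station import arm,snapshot
xs=list(np.arange(-.088,-.0575,.01))+list(np.arange(-.056,-.040,.002))
for x in xs:
    arm.line_to(dockpt(x,.001,.083),velocity=.04)
    f=arm.read_ft_force(); print(round(x,3),np.round(f,1),np.round(arm.read_tool_pos(),4))
    if np.linalg.norm(f)>18: print("stop");break
b=snapshot("side")
cv2.imwrite("pics/side5c.png",cv2.resize(b[120:270,180:380],None,fx=4,fy=4,interpolation=cv2.INTER_CUBIC))
print(arm.read_time())
```

```text
-0.088 [-4.1 -0.4 -1.1] [ 0.6077 -0.0087  0.0829]
-0.078 [-3.1  1.  -1.4] [ 0.6181 -0.01    0.0831]
-0.068 [-3.7  1.5 -1.1] [ 0.6279 -0.0114  0.083 ]
-0.058 [-2.9  0.3 -1.1] [ 0.6378 -0.0127  0.083 ]
-0.056 [-5.6  0.2  0.7] [ 0.6386 -0.0128  0.0829]
-0.054 [-4.6 -0.1 -0.5] [ 0.6409 -0.0131  0.0827]
-0.052 [-3.4 -0.3 -1.1] [ 0.6434 -0.0135  0.0828]
-0.05 [-4.6  1.4 -0.6] [ 0.6456 -0.0138  0.0829]
-0.048 [-5.9  0.7  0.3] [ 0.6469 -0.014   0.0828]
-0.046 [-8.4  1.1  1.8] [ 0.6473 -0.014   0.0825]
-0.044 [-11.    2.4   2.8] [ 0.6476 -0.014   0.082 ]
-0.042 [-12.9   2.2   4.3] [ 0.648  -0.014   0.0814]
20.95
```

View pics/side5c.png

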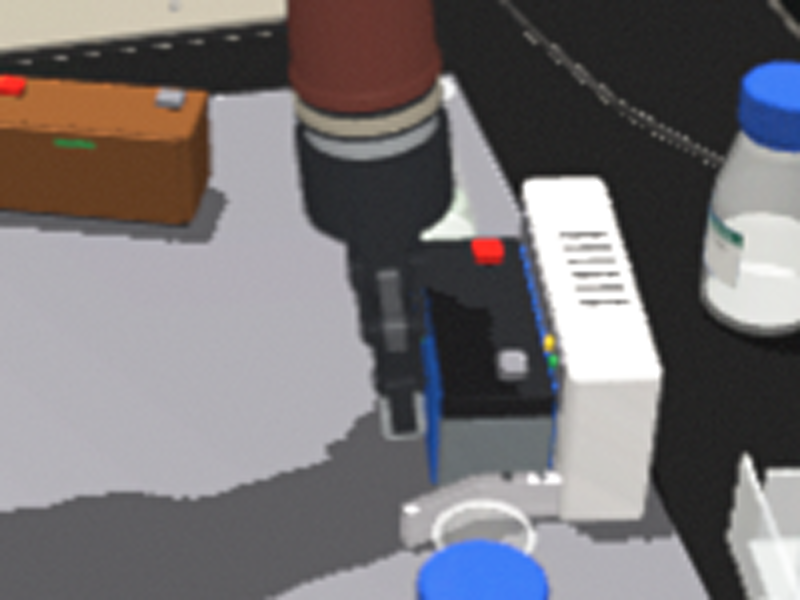

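Run:
```python
from h import *
from station import arm,snapshot
print(sidepose((488,251),(512,364)))
for x in(-.038,-.034):
    arm.line_to(dockpt(x,.001,.083),velocity=.04); arm.pause(.3)
    print(np.round(arm.read_ft_force(),1),np.round(arm.read_tool_pos(),4))
arm.line_to(dockpt(-.12,.001,.083),velocity=.1)
arm.line_to(dockpt(-.19,.001,.30),velocity=.2)
arm.movep([.40,.32,.42],ori(0,YD-np.pi/2))
a=snapshot("top");b=snapshot("side")
cv2.imwrite("pics/top6.png",a);cv2.imwrite("pics/side6.png",b)
cv2.imwrite("pics/top6c.png",cv2.resize(a[105:205,185:385],None,fx=4,fy=4,interpolation=cv2.INTER_CUBIC))
cv2.imwrite("pics/side6c.png",cv2.resize(b[120:270,180:380],None,fx=4,fy=4,interpolation=cv2.INTER_CUBIC))
print(arm.read_time())
```

```text
([np.float64(0.0024968084975088064), np.float64(-0.00155923539195876)], np.float64(0.0030504192267860053))
[-17.7   2.6   5.1] [ 0.6486 -0.0141  0.0802]
[-23.2   2.4   6.4] [ 0.6493 -0.0142  0.0789]
26.2917
```

View pics/top6c.png

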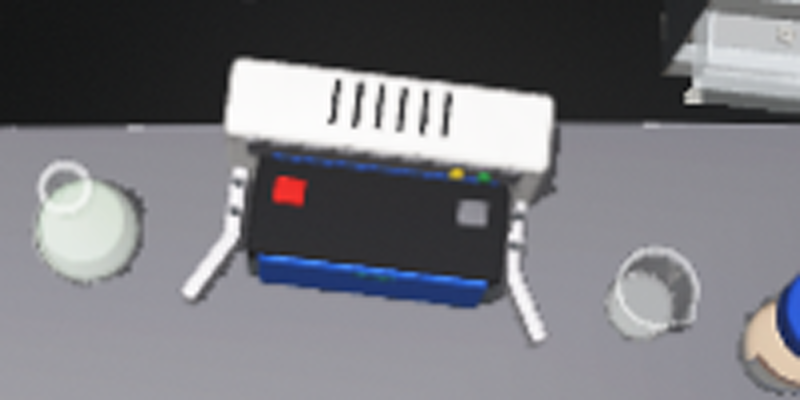

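View pics/side6c.png

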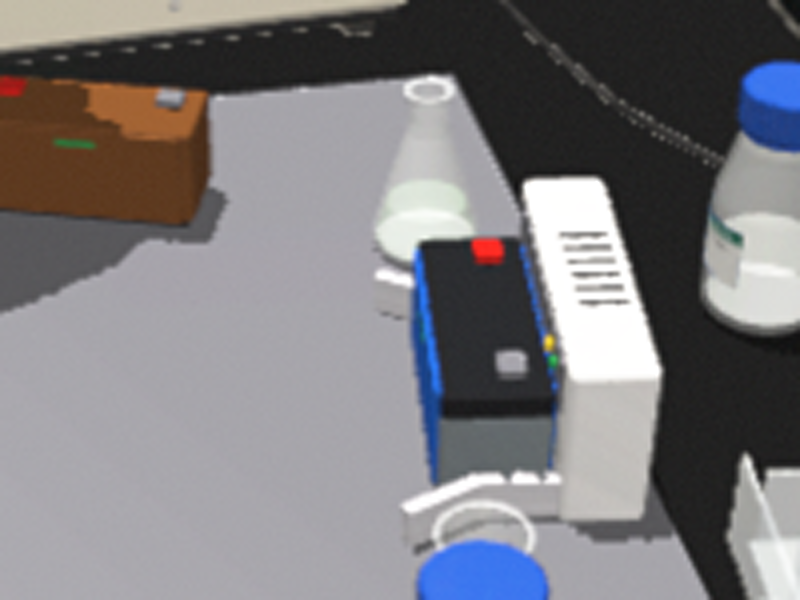

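View pics/side6.png

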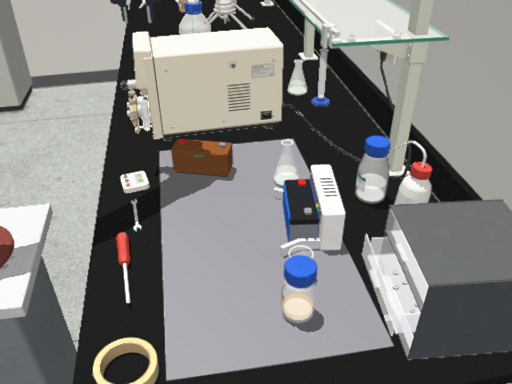

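Run:
```python
from h import *
im=[cv2.imread(f"pics/{n}6.png") for n in("top","side")]
print(sidepose((487.5,251),(511.5,362.5)))
P=ray("top",crop2px([(290,191),(473,213)],185,105),.0755);print(P,np.arctan2(-(P[0]-P[1])[0],(P[0]-P[1])[1])-YD)
v=P.mean(0)[:2]-D-.0065*np.array([np.cos(YD),np.sin(YD)]);print(v@[np.cos(YD),np.sin(YD)],v@[-np.sin(YD),np.cos(YD)])
# bystander change
a0=[cv2.imread(f"pics/{n}0.png") for n in("top","side")]
for n,r in(("flask",(140,175,190,220)),("beaker",(160,190,335,362)),("bottle",(165,205,368,408)),("brown",(205,285,136,190))):
    y0,y1,x0,x1=r;print(n,cv2.absdiff(im[0],a0[0])[y0:y1,x0:x1].mean())
```

```text
([np.float64(0.0023184867827958145), np.float64(-0.0009555876193911338)], np.float64(0.004843092626222317))
[[ 0.71102857  0.02688887  0.0755    ]
 [ 0.69789781 -0.0720628   0.0755    ]] 0.0030720203416919334
0.0030233789709906774 0.00019657708650706822
flask 1.0073015873015874
beaker 0.5473251028806584
bottle 1.2045833333333333
brown 26.481095679012345
```

```bash
python3 -c "
from station import arm,ticket
print(arm.read_time(),ticket.finish_job())"
```

```text
the job is handed in; nothing more can be done
26.2917 None
```

The battery is home in the charger, and I handed the job in at 26.3 s. I first pushed it about 50 mm sideways, low on its +y end face, to line it up with the dock. Then I pushed it straight in from the back, low near its foot, with two fingers.

**Last checks:**
- **Seating:** The battery stopped moving where home was expected, and the push force then rose to about 24 N. Both cameras show it upright between the rails.
- **Position:** The images put the battery within 1 mm of centre and within 0.005 rad of the dock's yaw. They also put it 2–3 mm past home. That can't be literally true, so I read it as error in my position estimates. I did not measure a zero gap directly.
- **Bystanders:** The bottle, flask and beaker show almost no change from the first top picture.
- **Brown box:** The same comparison did show a change at the brown box. The arm's shadow lies on it in the last picture, and in the side view it stands where it did at the start.
- **Robot:** The arm was withdrawn and touching nothing when I handed in.

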